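Read the humidity in a tipping relaxing chamber with a hand-held probe

ROBOT

A 7-joint arm with a two-finger parallel gripper is mounted at the origin on the work surface. World frame = base frame: x ahead of the robot, y to its left, z up, the work surface at z = 0. Lengths are in m, angles in rad, forces in N, time in s.
With the tool pointing down it reaches from about 0.35 to 0.9 m from the base axis. Payload 8.1 kg.
Tool frame: the origin (TCP) lies at the very end of the fingers, on their centre line; the grasp point (between the pads) lies 19 mm behind it (r.grip_point_offset is the distance from the TCP to the grasp point, in m); z points along the fingers, y is the line along which they close (so a half turn about z gives the same grasp; the last joint's range is limited). The gripper opens to 85 mm and grips with 20 to 120 N. Pads are 22 mm wide; open, the fingers measure 114 mm over their backs; the gripper's body (76 mm by 85 mm) begins 54 mm behind the grasp point. The pads swing forward as they close: fully open they stand 13 mm farther back than shut.
Start: joints at [-1.384, 0.434, 0.025, 1.573, -0.012, 1.134, -0.075], TCP at [0.179, 0.599, 0.231] pointing down, gripper open.
Joint ranges: [-2.62, 2.62], [-0.44, 2.09], [-1.27, 1.32], [0.08, 2.57], [-1.32, 4.46], [0.12, 2], [-2.74, 2.74]. Speed limits (rad/s): [2.22, 2.22, 3.01, 3.01, 3.14, 3.14, 3.14].

INTERFACE

Orientations are given as a 3x3 rotation matrix whose columns are the frame's x, y, z axes.
In Python, from rig import r, imaging, job gives the robot as it stands (r), with the cameras (imaging) and the job (job).
- The arm moves only by the tool steer_hand, called after "Emit:" by a JSON object that holds its "fn" and its "kwargs". Schema: {"type":"object","properties":{"segments":{"type":"array","items":{"type":"array","items":{"type":"number"},"minItems":5,"maxItems":5},"minItems":1,"maxItems":10},"squeeze":{"type":"number"},"only":{"type":"string"},"quiet":{"type":"boolean"},"lines":{"type":"string"}},"required":["segments"],"additionalProperties":false}. segments is a list of rows, 1 to 10 of them, each of 5 numbers: the finger opening in m, then dx, dy, dz in units of 50 mm, then a turn about the tool's z in units of 0.2 rad; each row is the pose to reach, as a shift and turn from the pose commanded when the call began, along the tool's axes at that moment; what a row does not reach only later rows make up. A row lasts 1/8 s, in which the tool goes at most 0.0625 m and 0.188 rad, less where a joint would pass 70% of its speed; a pose out of reach is approached as far as the arm can. The fingers move at their own pace and stop on an object; squeeze is the grip in N (left out, the last holds). Time passes only in rows, so rows that do not move let the fingers close. The tool returns the time, the measured TCP pose, the force, the opening and the grip force at its end. only (a regular expression) keeps the lines of the reply that match it, lines (a string "A,B") keeps lines A to B, and quiet returns only ok. Input that does not fit is refused with a message, and nothing moves.
- r.read_state(): the state, without advancing time (a new reading comes with each control period).
- imaging.snapshot(name): name is "scene" or "top"; returns the picture (420x560x3 uint8, red, green, blue); there is no depth.
- imaging.calibration(name): a dict with "mtx" (3x3 intrinsics, pixels), "R" (3x3) and "t" (3): a world point X has camera coordinates R X + t. Camera axes: x right, y down, z forward; pixel columns grow to the right and rows downward; lengths in m; the calibration is good to about 2 mm. A picture is of the moment at which its call begins. calibration takes no time and is no camera call.
- job.hand_in(): hands the job in; it is judged then, once.
The state is a dict: "time": time; "q": joint angles; "qd": joint speeds; "joint_efforts": joint torques, N m; "position": TCP position; "orientation": TCP orientation; "wrist_force": force on the tool from outside, world axes, zero at the start; "wrist_torque": the same for the moment, N m; "opening": finger opening in m; "finger_force": force on a finger pad.
Only numpy, scipy, OpenCV 4.12 (cv2) and the standard library are available. Lean on these libraries where they do the work, as an engineer would, in place of code of your own. Each camera call takes 0.05 s, during which the arm holds its last target. There are 200 camera calls.

TASK

Lift the white relaxing chamber by its front handle and tip it to about 30 degrees until the specimen tray inside has slid all the way to the far (hinge) end, then lower it gently back to level. Then take the humidity probe out of its wooden block and lower its rod upright through the grey collar in the chamber's lid, never touching the chamber with it, until the probe's shoulder disc hovers about 10 mm above the collar. Finish while still holding the probe there, centred in the collar and resting on nothing, and leave the other things on the table where they are.

Things in the scene. Friction and masses are not known exactly. Their poses are not given: they have to be found in the camera images.
- cradle: Grey base plate of the chamber, 250 x 160 x 12 mm, fixed to the table. Origin at the centre of its underside, z up, x from the handle end to the hinge end, y along the hinge. It carries the white box (200 x 130 x 70 mm with a clear lid whose top is 89 mm above the table when level; its near and far walls are 100 mm either side of the origin in x).
- chamber (a joint): Tilt of the white box on its hinge, rad: 0 = level, resting on its stop; grows as the handle end is lifted (30 degrees = 0.52; it must not pass 0.75). The box weighs about 0.5 kg with its tray and falls back if let go.
- chamber_hinge (a point): A point on the hinge axis, which runs along the cradle's y; 105 mm beyond the cradle's origin in x, 20 mm above the table.
- handle (a point): Middle of the round steel handle bar on the near end of the box: bar 10 mm thick, parallel to the hinge (cradle's y), 90 mm clear length between its two brackets, its centre 45 mm out from the box wall. When level it is 75 mm above the table, 250 mm nearer than the hinge axis and 55 mm above it. It can turn in the fingers as the box tips. Its axes are the box's.
- tray (a joint): Slide of the cardboard specimen tray (75 x 100 mm, six pinned beetles, seen through the clear lid) inside the box, m: 0 = at the handle end, under the collar; 0.11 = fully at the hinge end. It slides on its own by gravity when the box is tilted past about 15 degrees, taking 1 to 3 s at 30 degrees, and stays where it is when level.
- port (a point): Centre of the mouth (top) of the grey collar that stands 25 mm high on the box lid, 34 mm outside diameter. The bore is 22 mm in diameter and 30 mm deep, straight down through collar and lid, open to the box below. When level the mouth is 114 mm above the table, 50 mm towards the handle from the cradle's origin, z up along the bore.
- holder: Wooden block, 70 x 70 x 90 mm, fixed, with an upright hole 16 mm in diameter at its middle in which the probe hangs by its shoulder. Origin at the centre of its underside.
- probe: Humidity probe, 80 to 170 g, hanging upright and loose in the block. Origin at the lower tip of its rod, z up. Steel rod 8 mm thick, 75 mm long; dark shoulder disc 30 mm across, 75 to 81 mm above the tip; grey square grip 24 x 24 mm, 81 to 151 mm above the tip, faces along the probe's x and y. At the start the shoulder rests on the block and the tip is 15 mm above the table.
- probe_tip (a point): Lower end of the probe's rod.
- probe_shoulder (a point): Centre of the underside of the probe's shoulder disc, 75 mm above the tip.
- pin_jar: Small clear jar with a white cap, 38 mm across, 55 mm tall; bystander, origin at the centre of its underside.
- vial: Small glass vial with a black cap, 28 mm across, 60 mm tall; bystander, origin at the centre of its underside.
- loupe: Black eye loupe, 42 mm across, 34 mm tall; bystander, origin at the centre of its underside.
- brush: Flat dusting brush with a wooden handle, lying down, 150 mm long; bystander.
- pin_block: Three-stepped wooden pinning block, 90 x 30 x 35 mm; bystander, origin at the centre of its underside.
- unit_tray: Small open white card tray with two beetles, 80 x 100 x 30 mm; bystander, origin at the centre of its underside.
- spray: Pink-red spray can, 48 mm across, 150 mm tall; bystander, origin at the centre of its underside.

How it is judged:
On the way, in this order (a step that is already met when the one before it is completed fails the run):
1. the chamber is tipped to about 30 degrees (24 to 38) and the tray has slid to the hinge end (value of joint chamber between 0.42 and 0.66 rad and value of joint tray above 0.1 m), for 0.2 s.
2. the chamber is level again, with the tray still at the hinge end (value of joint chamber below 0.03 rad and value of joint tray above 0.1 m), for 0.2 s.
At the end, for the whole second after the job is handed in: Fingers hold the probe still: tip and shoulder within 4.5 mm of the bore axis, upright within 4.5 degrees, shoulder underside 3 to 20 mm above the collar mouth, not touching the chamber; chamber level (under 0.03 rad), tray at the hinge end (slide over 0.10 m) (all of step 2 and horizontal distance between each of probe_tip, probe_shoulder and port below 0.0045 m and angle between probe's own z axis and vertical below 0.08 rad and z of probe_shoulder in the frame of port between 0.003 and 0.02 m and contact force between probe and cradle below 0.1 N and contact force between the fingers and probe above 1 N and linear speed of probe below 0.02 m/s); the arm keeps its last pose, push and grip.
It fails at once if the probe touches the chamber (more than 0.3 N) (contact force between probe and cradle above 0.3 N).
It fails at once if the chamber is tipped past 0.75 rad (43 degrees) (value of joint chamber above 0.75 rad).
It fails at once if the chamber is dropped (falls faster than 3 rad/s) (velocity of joint chamber below -3 rad/s).
It fails at once if a bystander is moved by more than 30 mm (distance of any of pin_jar, vial, loupe, brush, pin_block, unit_tray, spray from where it was at the start of the episode above 0.03 m).
It also fails if it takes over 61 s, if anything falls off the work surface, if the arm or the gripper's body presses on something with over 40 N, if the wrist force passes 120 N, or if a joint passes its speed limit or range.

## Working session

There is one attempt and no reset: what is moved stays moved. The work goes in short steps, Python scripts to look and compute and a tool call to move; the robot and the scene stay as the last step left them, time stands still between calls to the robot, and variables do not carry over. Pictures are saved under pics/ and viewed, at most 10 in all, crops included, and the job is handed in when it is done.

```bash
ls; mkdir -p pics; python3 - <<'E'
from rig import r, imaging, job
import cv2,numpy as np
for n in("scene","top"):
    im=imaging.snapshot(n); cv2.imwrite(f"pics/{n}0.png",im[:,:,::-1]); c=imaging.calibration(n); print(n,c["mtx"].tolist(),np.round(c["R"],3).tolist(),c["t"], -c["R"].T@c["t"])
s=r.read_state(); print(s["time"],s["position"],np.round(s["orientation"],3).tolist(),s["opening"])
E
```

```text
pics
rig.py
scene [[508.52346866638993, 0.0, 276.7743099556975], [0.0, 508.52346866638993, 199.61162315568563], [0.0, 0.0, 1.0]] [[0.759, 0.651, 0.002], [0.491, -0.569, -0.66], [-0.428, 0.502, -0.752]] [-0.45705087 -0.22164018  1.68343755] [ 1.17662902 -0.6727181   1.12025727]
top [[514.5408777001293, 0.0, 276.46678709603003], [0.0, 514.5408777001293, 203.3440531961806], [0.0, 0.0, 1.0]] [[0.028, -1.0, 0.014], [-0.987, -0.03, -0.156], [0.157, -0.01, -0.988]] [-0.02592492  0.58157855  1.55964285] [0.33069298 0.00642903 1.63156132]
0.1 [0.17851312 0.59849122 0.23060728] [[-0.958, 0.286, -0.0], [0.286, 0.958, -0.001], [-0.0, -0.001, -1.0]] 0.08569767678332585
```

View pics/scene0.png

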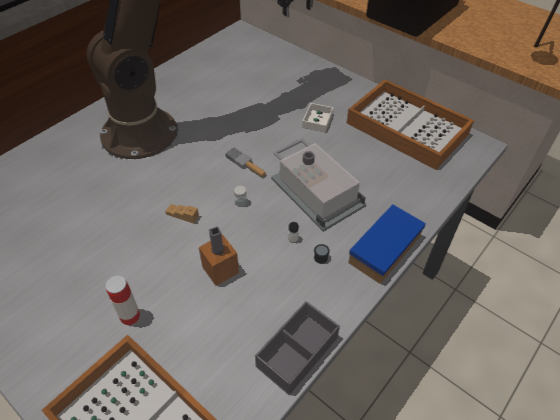

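View pics/top0.png

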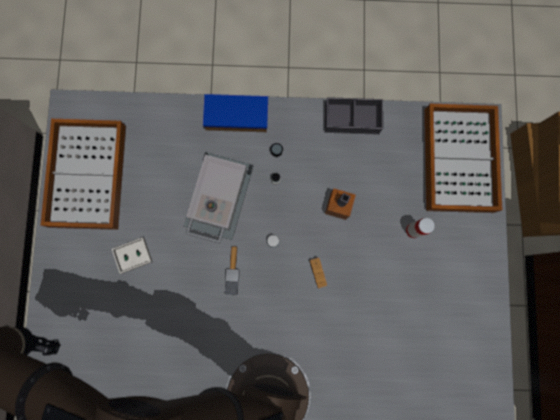

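The scene view shows the chamber at about (318,180), the handle at (290,150), and the holder with the probe at (217,255). In the top view the chamber is at about (218,195), the collar at (211,205), and the holder at (340,202). I'll enlarge these.

```bash
python3 - <<'E'
import cv2,numpy as np
t=cv2.imread("pics/top0.png");s=cv2.imread("pics/scene0.png")
def c(i,x,y,w,h,k):return cv2.resize(i[y:y+h,x:x+w],None,fx=k,fy=k,interpolation=cv2.INTER_CUBIC)
a=np.hstack([c(t,175,145,80,100,5),c(s,265,130,100,100,4)[:500] if 0 else cv2.copyMakeBorder(c(s,265,135,100,90,4),0,140,0,0,cv2.BORDER_CONSTANT)])
cv2.imwrite("pics/c1.png",a)
b=np.hstack([c(t,315,175,50,50,8),c(s,195,220,50,65,8)[:400]]) if 0 else np.hstack([cv2.copyMakeBorder(c(t,315,175,50,50,8),0,120,0,0,cv2.BORDER_CONSTANT),c(s,195,220,50,65,8)])
cv2.imwrite("pics/c2.png",b)
E
```

```text
(no output)
```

View pics/c1.png

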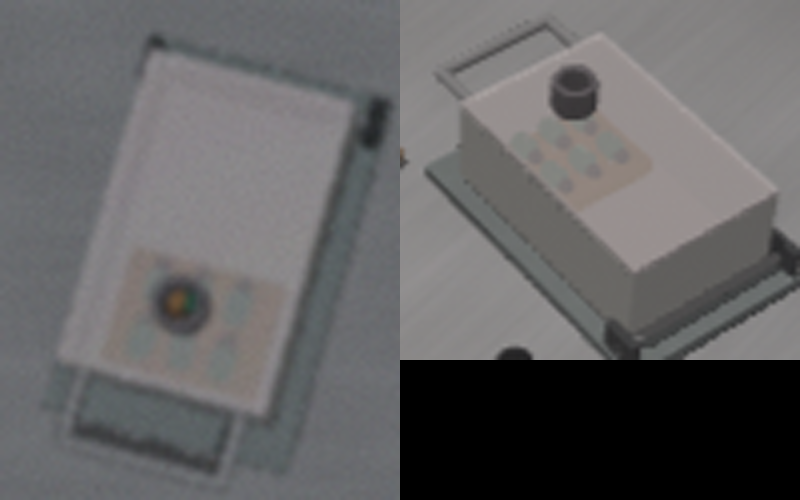

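View pics/c2.png

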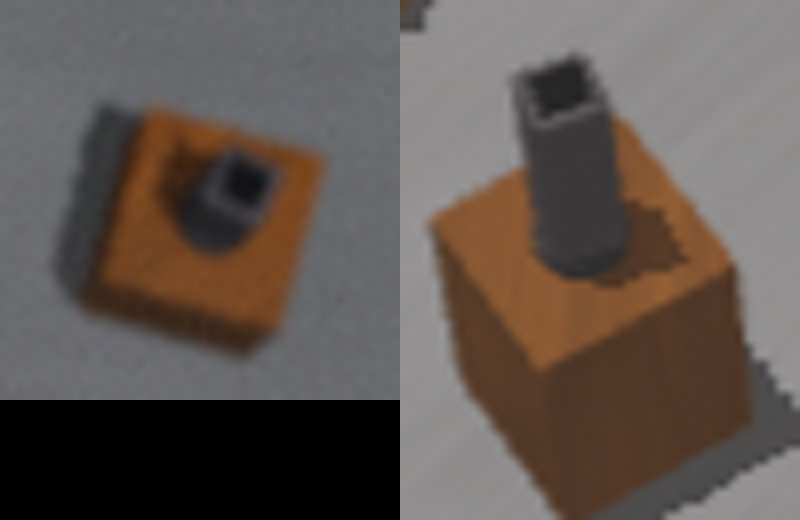

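The chamber's lid corners, collar and handle are clear in both views, and so are the holder and grip corners. I'll fit planar poses from the known geometry.

```bash
cat > h.py <<'E'
from rig import r, imaging, job
import numpy as np
from scipy.optimize import least_squares
C={n:imaging.calibration(n) for n in("scene","top")}
def proj(n,X):
    c=C[n]; p=(np.atleast_2d(X)@c["R"].T+c["t"])@c["mtx"].T; return p[:,:2]/p[:,2:]
def place(p,L):
    c,s=np.cos(p[2]),np.sin(p[2]); return np.c_[p[0]+c*L[:,0]-s*L[:,1],p[1]+s*L[:,0]+c*L[:,1],L[:,2]]
def px(P,k,x0,y0): return (np.array(P,float)+.5)/k-.5+np.array([x0,y0])
def fit(obs,p0):
    f=lambda p:np.concatenate([(proj(n,place(p,np.array(L)))-U).ravel() for n,L,U in obs])
    s=least_squares(f,p0,loss="soft_l1"); return s.x,f(s.x).reshape(-1,2)
E
python3 - <<'E'
from h import *
np.set_printoptions(precision=4,suppress=True)
L=[(-.1,.065,.089),(-.1,-.065,.089),(.1,-.065,.089),(.1,.065,.089),(-.05,0,.114)]
T=px([(60,360),(266,416),(353,102),(152,50),(182,304)],5,175,145)
S=px([(203,38),(62,105),(235,268),(375,192),(176,78)],4,265,135)
for o in([("top",L,T)],[("scene",L,S)],[("top",L,T),("scene",L,S)]):
    p,e=fit(o,[.6,.15,-.2]);print("ch",p,np.abs(e).max())
print(e); H=np.array([(-.145,.045,.075),(-.145,-.045,.075),(-.05,0,.114),(.105,0,.02)]);W=place(p,H);print(W)
print("handle top crop",(proj("top",W[:2])-[175,145]+.5)*5-.5,"scene",(proj("scene",W[:2])-[265,135]+.5)*4-.5+[400,0])
a=.035;Lh=[(a,a,.09),(a,-a,.09),(-a,-a,.09),(-a,a,.09)]
T=px([(148,108),(325,155),(280,325),(100,280)],8,315,175); S=px([(215,120),(335,262),(140,370),(30,222)],8,195,220)
def best(L,T,S,p0):
    return [fit(o,p0) for o in([("top",L,T)],[("scene",L,S[:])],[("top",L,T),("scene",L,S)])]
import itertools
for i in range(4):
    Sr=np.roll(S,i,0); p,e=fit([("top",Lh,T),("scene",Lh,Sr)],[.65,-.2,-.2])
    if np.abs(e).max()<5: print("holder",i,p,e.tolist())
b=.012;Lg=[(b,b,.166),(b,-b,.166),(-b,-b,.166),(-b,b,.166)]
T=px([(222,147),(288,165),(268,222),(202,203)],8,315,175); S=px([(182,55),(207,98),(132,125),(113,75)],8,195,220)
for i in range(4):
    Sr=np.roll(S,i,0); p,e=fit([("top",Lg,T),("scene",Lg,Sr)],[.65,-.2,-.2])
    if np.abs(e).max()<5: print("grip",i,p,e.tolist())
E
```

```text
ch [ 0.6085  0.1757 -0.2296] 0.37291205583747455
ch [ 0.6095  0.1751 -0.2455] 1.4839370643095435
ch [ 0.6088  0.1756 -0.2367] 1.648521991941351
[[-0.2876 -0.1115]
 [-0.0011 -0.0152]
 [ 0.6135  0.2202]
 [ 0.0961 -0.3146]
 [-0.2245 -0.361 ]
 [-0.6221 -1.6485]
 [-0.5028 -0.6651]
 [ 0.0347  0.9909]
 [ 1.2594 -0.5878]
 [-0.231   0.471 ]]
[[0.4784 0.2533 0.075 ]
 [0.4573 0.1658 0.075 ]
 [0.5602 0.1873 0.114 ]
 [0.7109 0.151  0.02  ]]
handle top crop [[ 72.4814 442.1866]
 [215.4251 481.2342]] scene [[541.9858  22.9177]
 [446.0714  70.4586]]
holder 3 [ 0.5856 -0.2065 -0.2388] [[0.31418545254075525, -0.09485975557163329], [0.4021036664165081, 0.04308839182041879], [0.47693041231030975, 0.738994079964499], [0.6170457647616558, 0.2820284406931819], [0.5807336986944449, -0.04084225074430492], [0.5549286039550623, 0.2747851497412057], [-0.18643607845993415, -0.3765670986410612], [0.6858833965551412, -0.6423997727421806]]
grip 3 [ 0.5851 -0.2063 -0.3664] [[0.6178167556453786, -0.39018198244764335], [0.06589251840136967, 0.5146551445810985], [-0.4477135021081722, 0.936782449932025], [0.08793136290512393, 0.1435871666184596], [0.9309919782806162, 0.4660717752084622], [0.9592648045832846, 0.934178920987847], [-0.7196891883748151, 0.07217867607204198], [-0.07974070803831523, -1.1827338016749138]]
```

The fit is consistent: chamber at about (0.609, 0.1755) with yaw −0.235, handle at (0.468, 0.2095), port at (0.560, 0.187), probe at (0.585, −0.206). Next I move above the handle.

The rows are not in the units I measure in: shifts go in units of 50 mm and turns go in units of 0.2 rad. I convert before sending: -0.388 m is -7.76, -0.29 m is -5.8, 1.515 rad is 7.575.

Emit:
{"fn": "steer_hand", "kwargs": {"segments": [[0.05, -7.76, -5.8, 1.6, 7.575], [0.05, -7.76, -5.8, 1.6, 7.575], [0.05, -7.76, -5.8, 1.6, 7.575], [0.05, -7.76, -5.8, 1.6, 7.575], [0.05, -7.76, -5.8, 1.6, 7.575], [0.05, -7.76, -5.8, 1.6, 7.575], [0.05, -7.76, -5.8, 1.6, 7.575], [0.05, -7.76, -5.8, 1.6, 7.575], [0.05, -7.76, -5.8, 1.6, 7.575], [0.05, -7.76, -5.8, 1.6, 7.575]], "squeeze": 20}}

```text
time: 1.35
position: [0.4671, 0.2104, 0.1511]
orientation: [[0.231, 0.973, -0.001], [0.973, -0.231, -0.0], [-0.0, -0.001, -1.0]]
wrist_force: [-0.7, -0.0, -0.5]
opening: 0.05
finger_force: 0.0
```

```bash
cat >> h.py <<'E'
def to(P,yaw=None,show=True):
    s=r.read_state();R=s["orientation"];d=R.T@(np.array(P)-s["position"]);y=np.arctan2(R[1,1],R[0,1])
    print("t",round(s["time"],2),"pos",np.round(s["position"],4),"q",np.round(s["q"],2),"yaw_y",round(y,4),"open",round(s["opening"],4),"F",np.round(s["wrist_force"],1))
    print("d",np.round(d,4),"turn",None if yaw is None else round(y-yaw,4))
E
python3 -c "
from h import *
to((.468,.2095,.056),-.235)"
```

```text
t 1.35 pos [0.4671 0.2104 0.1511] q [-0.89  0.36  0.47  1.97 -0.21  0.86 -0.54] yaw_y -0.2331 open 0.05 F [-0.7 -0.  -0.5]
d [-0.0007  0.0011  0.0951] turn 0.0019
```

To row units: 0.094 m is 1.88, 0.075 m is 1.5.

Emit:
{"fn": "steer_hand", "kwargs": {"segments": [[0.05, 0, 0.02, 1, 0], [0.05, 0, 0.02, 1.5, 0], [0.05, 0, 0.02, 1.88, 0], [0.05, 0, 0.02, 1.88, 0], [0.0, 0, 0.02, 1.88, 0], [0, 0, 0.02, 1.88, 0], [0, 0, 0.02, 1.88, 0], [0, 0, 0.02, 1.88, 0]], "squeeze": 25}}

```text
time: 2.35
position: [0.4679, 0.2108, 0.0582]
orientation: [[0.231, 0.973, -0.001], [0.973, -0.231, 0.001], [0.001, -0.001, -1.0]]
wrist_force: [-4.7, 1.2, 7.0]
opening: 0.0088
finger_force: 25.6
```

```bash
python3 - <<'E'
from h import *
im=imaging.snapshot("scene");import cv2
cv2.imwrite("pics/s1.png",cv2.resize(im[90:250,230:400,::-1],None,fx=3.5,fy=3.5,interpolation=2))
to((.468,.2095,.056),-.235)
for th in(.13,.26,.39,.52):
    print(th,np.round([250-(250*np.cos(th)-55*np.sin(th)),250*np.sin(th)+55*np.cos(th)-55],1))
E
```

```text
t 2.4 pos [0.4679 0.2108 0.0582] q [-0.82  0.5   0.4   2.05 -0.32  0.65 -0.44] yaw_y -0.2332 open 0.0086 F [-3.4  0.6  6.8]
d [-0.0012  0.0004  0.0022] turn 0.0018
0.13 [ 9.2 31.9]
0.26 [22.5 62.4]
0.39 [39.7 90.9]
0.52 [ 60.4 117. ]
```

View pics/s1.png

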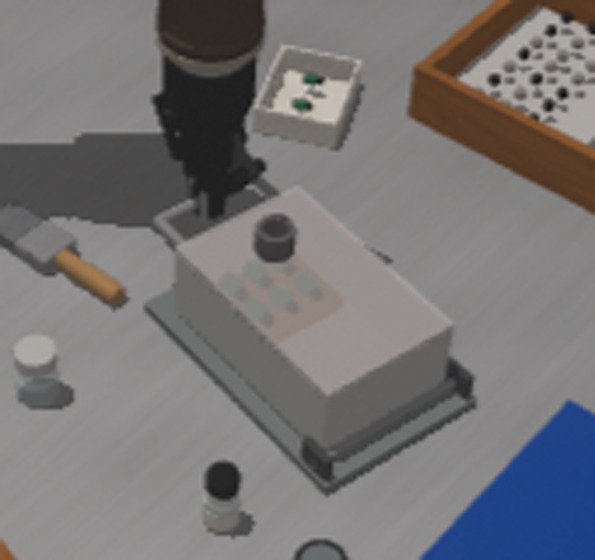

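The bar sits between the fingers at an opening of 9 mm and 25 N grip. I'll lift it along the arc.

Emit:
{"fn": "steer_hand", "kwargs": {"segments": [[0, 0, 0.08, -0.32, 0], [0, 0, 0.18, -0.64, 0], [0, 0, 0.31, -0.95, 0], [0, 0, 0.45, -1.25, 0], [0, 0, 0.62, -1.54, 0], [0, 0, 0.8, -1.82, 0], [0, 0, 1, -2.09, 0], [0, 0, 1.21, -2.34, 0], [0, 0, 1.21, -2.34, 0], [0, 0, 1.21, -2.34, 0]], "squeeze": 25}}

```text
time: 3.65
position: [0.5242, 0.1971, 0.1747]
orientation: [[0.23, 0.973, -0.005], [0.973, -0.23, 0.002], [0.0, -0.006, -1.0]]
wrist_force: [-11.7, 2.2, 9.3]
opening: 0.0089
finger_force: 25.1
```

```bash
python3 -c "
from h import *
to((.468,.2095,.056),-.235)"
```

```text
t 3.65 pos [0.5242 0.1971 0.1747] q [-0.8   0.41  0.48  1.83 -0.23  0.96 -0.46] yaw_y -0.2325 open 0.0089 F [-11.7   2.2   9.3]
d [-0.0009 -0.0569  0.119 ] turn 0.0025
```

Emit:
{"fn": "steer_hand", "kwargs": {"segments": [[0, 0, 0, 0, 0], [0, 0, 0, 0, 0], [0, 0, 0, 0, 0], [0, 0, 0, 0, 0], [0, 0, 0, 0, 0], [0, 0, 0, 0, 0], [0, 0, 0, 0, 0], [0, 0, 0, 0, 0], [0, 0, 0, 0, 0], [0, 0, 0, 0, 0]]}}

```text
time: 4.9
position: [0.524, 0.1971, 0.1746]
orientation: [[0.23, 0.973, -0.006], [0.973, -0.23, 0.001], [0.0, -0.006, -1.0]]
wrist_force: [-12.0, 2.0, 8.3]
opening: 0.0088
finger_force: 25.1
```

Emit:
{"fn": "steer_hand", "kwargs": {"segments": [[0, 0, 0, 0, 0], [0, 0, 0, 0, 0], [0, 0, 0, 0, 0], [0, 0, 0, 0, 0], [0, 0, 0, 0, 0], [0, 0, 0, 0, 0], [0, 0, 0, 0, 0], [0, 0, 0, 0, 0], [0, 0, 0, 0, 0], [0, 0, 0, 0, 0]]}}

```text
time: 6.15
position: [0.524, 0.1971, 0.1746]
orientation: [[0.23, 0.973, -0.006], [0.973, -0.23, 0.001], [0.0, -0.006, -1.0]]
wrist_force: [-12.1, 2.6, 9.0]
opening: 0.0093
finger_force: 25.1
```

```bash
python3 - <<'E'
from h import *
im=imaging.snapshot("scene");import cv2
cv2.imwrite("pics/s2.png",cv2.resize(im[90:250,230:400,::-1],None,fx=3.5,fy=3.5,interpolation=2))
E
```

```text
(no output)
```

View pics/s2.png

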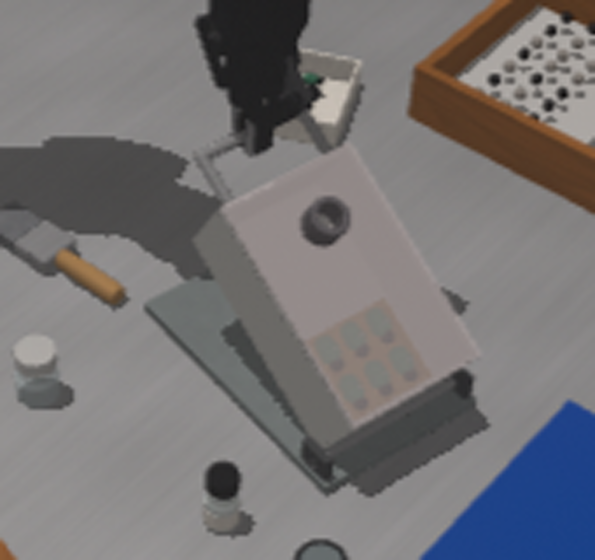

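The tilt is about 30° and the tray has slid to the hinge end. I'll lower it back along the same arc.

Emit:
{"fn": "steer_hand", "kwargs": {"segments": [[0, 0, -0.21, 0.25, 0], [0, 0, -0.41, 0.52, 0], [0, 0, -0.59, 0.8, 0], [0, 0, -0.76, 1.09, 0], [0, 0, -0.9, 1.39, 0], [0, 0, -1.03, 1.7, 0], [0, 0, -1.13, 2.02, 0], [0, 0, -1.17, 2.18, 0], [0, 0, -1.21, 2.34, 0], [0, 0, -1.21, 2.34, 0]]}}

```text
time: 7.45
position: [0.4679, 0.2108, 0.0578]
orientation: [[0.231, 0.973, -0.001], [0.973, -0.231, 0.001], [0.001, -0.001, -1.0]]
wrist_force: [-3.3, 3.6, 0.5]
opening: 0.0088
finger_force: 26.0
```

Emit:
{"fn": "steer_hand", "kwargs": {"segments": [[0, 0, 0, 0.02, 0], [0, 0, 0, 0.02, 0], [0.03, 0, 0, 0.02, 0], [0.05, 0, 0, 0.02, 0], [0.05, 0, 0, 0.02, 0], [0.05, 0, 0, 0.02, 0]]}}

```text
time: 8.2
position: [0.4686, 0.2098, 0.0563]
orientation: [[0.232, 0.973, 0.0], [0.973, -0.232, -0.0], [-0.0, 0.0, -1.0]]
wrist_force: [0.3, -0.4, -0.8]
opening: 0.0497
finger_force: 0.0
```

```bash
python3 -c "
from h import *
to((.468,.2095,.056),-.235)"
```

```text
t 8.2 pos [0.4686 0.2098 0.0563] q [-0.82  0.5   0.4   2.05 -0.32  0.64 -0.44] yaw_y -0.2343 open 0.0497 F [ 0.3 -0.4 -0.8]
d [-0.0004 -0.0006  0.0003] turn 0.0007
```

Emit:
{"fn": "steer_hand", "kwargs": {"segments": [[0.05, 0, 0, -1.2, 0], [0.05, 0, 0, -2.4, 0], [0.05, 0, 0, -3, 0], [0.08, -7.56, 4.2, -3, 0.66], [0.08, -7.56, 4.2, -3, 0.66], [0.08, -7.56, 4.2, -3, 0.66], [0.08, -7.56, 4.2, -3, 0.66], [0.08, -7.56, 4.2, -3, 0.66], [0.08, -7.56, 4.2, -3, 0.66], [0.08, -7.56, 4.2, -3, 0.66]]}}

```text
time: 9.45
position: [0.5854, -0.2087, 0.2062]
orientation: [[0.358, 0.934, -0.0], [0.934, -0.358, -0.0], [-0.0, 0.0, -1.0]]
wrist_force: [1.2, 0.1, 0.4]
opening: 0.08
finger_force: 0.0
```

Emit:
{"fn": "steer_hand", "kwargs": {"segments": [[0.08, 0, 0, 0, 0], [0.08, 0, 0, 0, 0]]}}

```text
time: 9.7
position: [0.5849, -0.2063, 0.2058]
orientation: [[0.358, 0.934, -0.001], [0.934, -0.358, 0.001], [0.0, -0.001, -1.0]]
wrist_force: [-0.1, 1.1, -0.4]
opening: 0.0803
finger_force: 0.0
```

```bash
python3 - <<'E'
from h import *
to((.585,-.2065,.116),-.3664)
import cv2
a=imaging.snapshot("scene");b=imaging.snapshot("top")
g=lambda i,x,y,w,h,k:cv2.resize(i[y:y+h,x:x+w,::-1],None,fx=k,fy=k,interpolation=2)
cv2.imwrite("pics/s3.png",np.hstack([g(a,170,170,100,120,4),g(b,175,145,80,96,5)]))
E
```

```text
t 9.7 pos [ 0.5849 -0.2063  0.2058] q [-0.17  0.5   0.63  1.65 -0.32  1.1   0.18] yaw_y -0.3666 open 0.0803 F [-0.1  1.1 -0.4]
d [-0.0002  0.0003  0.0898] turn -0.0002
```

View pics/s3.png

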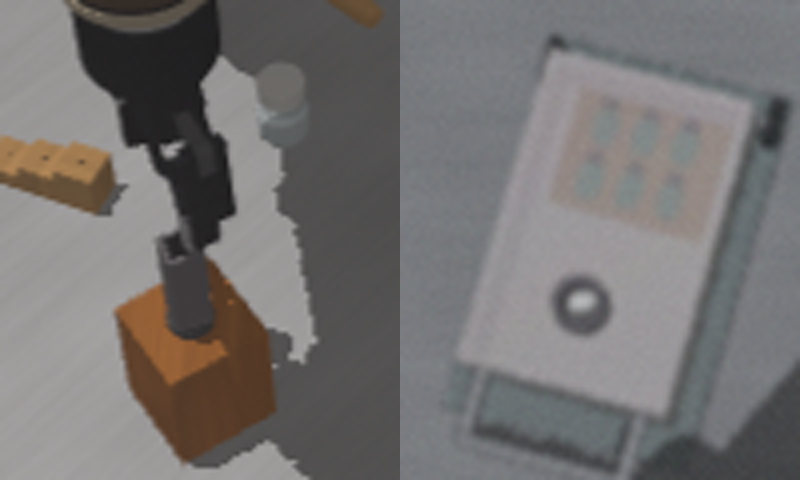

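The tray is at the hinge end, the chamber is level, and the gripper is above the probe. I'll descend and grip.

Emit:
{"fn": "steer_hand", "kwargs": {"segments": [[0.08, 0, 0, 1, 0], [0.08, 0, 0, 1.7, 0], [0.08, 0, 0, 1.8, 0], [0.08, 0, 0, 1.8, 0], [0, 0, 0, 1.8, 0], [0, 0, 0, 1.8, 0], [0, 0, 0, 1.8, 0], [0, 0, 0, 1.8, 0], [0, 0, 0, 1.8, 0], [0, 0, 0, 1.8, 0]], "squeeze": 40}}

```text
time: 11.05
position: [0.5854, -0.2066, 0.1171]
orientation: [[0.358, 0.934, 0.001], [0.934, -0.358, 0.0], [0.0, 0.001, -1.0]]
wrist_force: [-0.6, 1.2, 6.2]
opening: 0.0237
finger_force: 37.7
```

Emit:
{"fn": "steer_hand", "kwargs": {"segments": [[0, 0, 0, -0.6, 0], [0, 0, 0, -1.6, 0], [0, 0, 0, -2.6, 0], [0, 0, 0, -3, 0], [0, 0, 0, -3, 0], [0, 0, 0, -3, 0], [0, 0, 0, -3, 0]]}}

```text
time: 11.92
position: [0.5845, -0.2061, 0.2647]
orientation: [[0.358, 0.934, -0.002], [0.934, -0.358, 0.001], [-0.0, -0.003, -1.0]]
wrist_force: [-0.3, -0.2, -1.4]
opening: 0.0242
finger_force: 38.1
```

```bash
python3 - <<'E'
from h import *
to((.5602,.1873,.266))
import cv2
a=imaging.snapshot("scene");b=imaging.snapshot("top")
g=lambda i,x,y,w,h,k:cv2.resize(i[y:y+h,x:x+w,::-1],None,fx=k,fy=k,interpolation=2)
cv2.imwrite("pics/s4.png",np.hstack([g(a,185,155,70,100,6),g(b,315,165,46,75,8)[:600,:380]]))
s=r.read_state();R=s["orientation"];print((proj("scene",s["position"]+np.array([[0,0,-.101],[0,0,-.026],[0,0,-.02],[0,0,.05]]))-[185,155]+.5)*6-.5)
E
```

```text
t 11.93 pos [ 0.5845 -0.2061  0.2647] q [-0.18  0.45  0.65  1.57 -0.28  1.22  0.16] yaw_y -0.3661 open 0.0242 F [-0.3 -0.2 -1.4]
d [ 0.3587 -0.1635 -0.001 ] turn None
[[180.12760901 458.56884451]
 [162.28879435 336.5338762 ]
 [160.78581472 326.25202309]
 [142.3342085  200.02496015]]
```

View pics/s4.png

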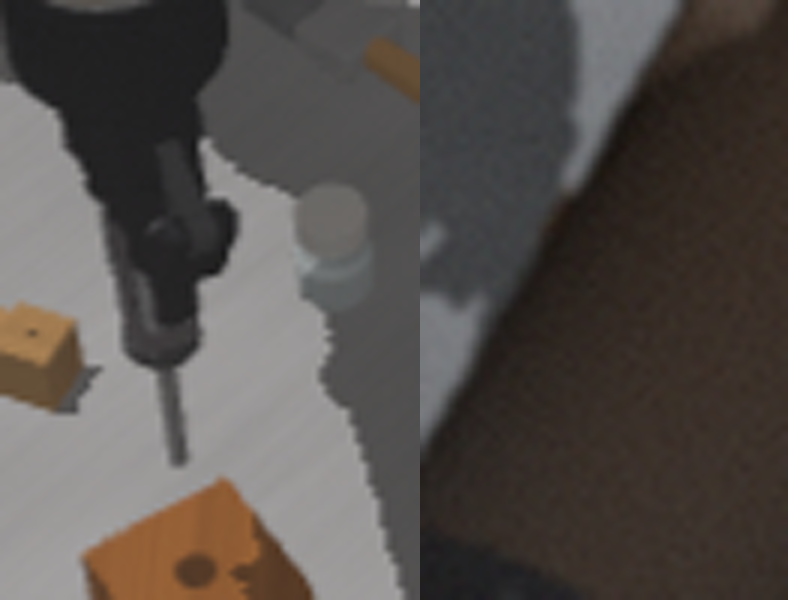

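The probe is held upright: the tip at crop (179,464) and the shoulder match the prediction from the TCP. Next I carry it above the port.

Emit:
{"fn": "steer_hand", "kwargs": {"segments": [[0, 0.6, -0.28, 0, 0], [0, 1.6, -0.72, 0, 0], [0, 2.6, -1.18, 0, 0], [0, 3.6, -1.64, 0, 0], [0, 4.6, -2.1, 0, 0], [0, 5.6, -2.56, 0, 0], [0, 6.4, -2.92, 0, 0], [0, 7, -3.2, 0, 0], [0, 7.174, -3.27, 0, 0], [0, 7.174, -3.27, 0, 0]]}}

```text
time: 13.28
position: [0.5608, 0.1866, 0.2659]
orientation: [[0.358, 0.934, -0.0], [0.934, -0.358, -0.001], [-0.001, -0.0, -1.0]]
wrist_force: [-0.9, 0.3, -2.0]
opening: 0.0241
finger_force: 38.0
```

Emit:
{"fn": "steer_hand", "kwargs": {"segments": [[0, 0, 0, 0, 0], [0, 0, 0, 0.6, 0], [0, 0, 0, 0.6, 0], [0, 0, 0, 0.6, 0]]}}

```text
time: 13.78
position: [0.5613, 0.1861, 0.2372]
orientation: [[0.359, 0.933, 0.001], [0.933, -0.359, 0.0], [0.0, 0.001, -1.0]]
wrist_force: [-0.6, 0.1, -0.3]
opening: 0.0242
finger_force: 38.0
```

```bash
python3 - <<'E'
from h import *
to((.5602,.1873,.151))
import cv2
a=imaging.snapshot("scene");b=imaging.snapshot("top")
g=lambda i,x,y,w,h,k:cv2.resize(i[y:y+h,x:x+w,::-1],None,fx=k,fy=k,interpolation=2)
cv2.imwrite("pics/s5.png",np.hstack([g(a,275,100,70,100,6),g(b,185,170,46,75,8)[:600,:380]]))
s=r.read_state();k=lambda P:print((proj("scene",P)-[275,100]+.5)*6-.5)
k(s["position"]+np.array([[0,0,-.102],[0,0,-.027],[0,0,-.021]])); k([.5602,.1873,.114]); k([.5602,.1873,.089])
E
```

```text
t 13.78 pos [0.5613 0.1861 0.2372] q [-0.82  0.4   0.57  1.68 -0.24  1.12 -0.54] yaw_y -0.3675 open 0.0242 F [-0.6  0.1 -0.3]
d [ 0.0007 -0.0016  0.0862] turn None
[[206.40169684 298.98726631]
 [214.68368593 177.16592942]
 [215.37560985 166.9882901 ]]
[[202.82972192 330.05496907]]
[[200.2878756  367.71787241]]
```

View pics/s5.png

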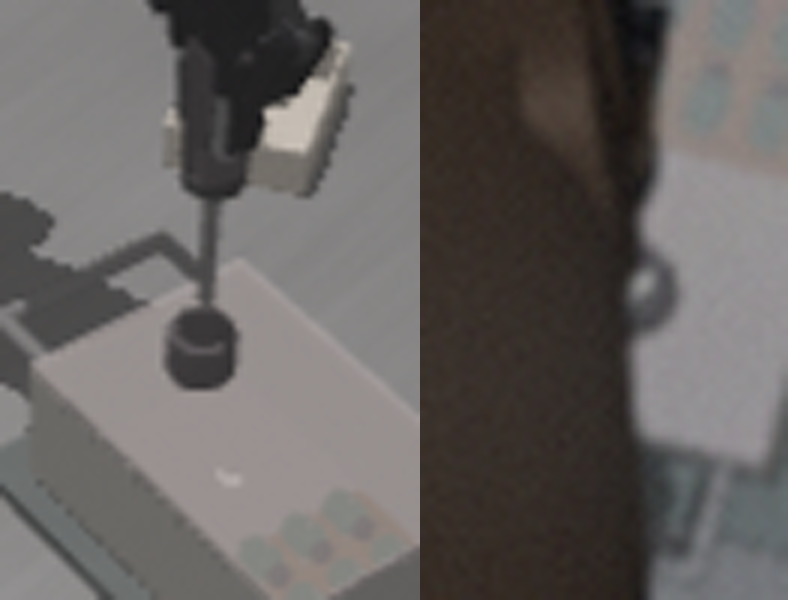

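The collar centre is at crop (202,330), matching the prediction, and the rod axis sits about 1.5 mm off. I'll correct that and lower slowly.

Emit:
{"fn": "steer_hand", "kwargs": {"segments": [[0, 0.014, -0.026, 0, 0], [0, 0.014, -0.026, 0.1, 0], [0, 0.014, -0.026, 0.24, 0], [0, 0.014, -0.026, 0.44, 0], [0, 0.014, -0.026, 0.64, 0], [0, 0.014, -0.026, 0.84, 0], [0, 0.014, -0.026, 1, 0], [0, 0.014, -0.026, 1.1, 0], [0, 0.014, -0.026, 1.1, 0], [0, 0.014, -0.026, 1.1, 0]]}}

```text
time: 15.12
position: [0.5601, 0.1881, 0.1816]
orientation: [[0.358, 0.934, 0.001], [0.934, -0.358, 0.0], [0.0, 0.0, -1.0]]
wrist_force: [-0.2, 0.4, -0.3]
opening: 0.0241
finger_force: 38.0
```

```bash
python3 - <<'E'
from h import *
for i in range(3):
    imaging.snapshot("scene"); to((.5602,.1873,.151))
E
```

```text
t 15.18 pos [0.5602 0.1881 0.1817] q [-0.8   0.46  0.55  1.76 -0.28  1.01 -0.51] yaw_y -0.3661 open 0.0239 F [ 0.2  0.2 -0.9]
d [-0.0008  0.0003  0.0307] turn None
t 15.22 pos [0.5601 0.1882 0.1817] q [-0.8   0.46  0.55  1.76 -0.28  1.01 -0.51] yaw_y -0.3661 open 0.0241 F [-0.1 -0.1 -1.9]
d [-0.0008  0.0004  0.0307] turn None
t 15.28 pos [0.5601 0.1882 0.1816] q [-0.8   0.46  0.55  1.76 -0.28  1.01 -0.51] yaw_y -0.3661 open 0.0239 F [-0.1  0.5 -1. ]
d [-0.0008  0.0004  0.0306] turn None
```

To row units: 0.0305 m is 0.61, 0.03 m is 0.6.

Emit:
{"fn": "steer_hand", "kwargs": {"segments": [[0, -0.01, 0.006, 0.12, 0], [0, -0.012, 0.006, 0.26, 0], [0, -0.012, 0.006, 0.4, 0], [0, -0.012, 0.006, 0.52, 0], [0, -0.012, 0.006, 0.6, 0], [0, -0.012, 0.006, 0.61, 0], [0, -0.012, 0.006, 0.61, 0], [0, -0.012, 0.006, 0.61, 0]]}}

```text
time: 16.27
position: [0.5601, 0.1875, 0.1511]
orientation: [[0.358, 0.934, 0.0], [0.934, -0.358, 0.0], [0.0, 0.0, -1.0]]
wrist_force: [0.2, 0.5, -1.4]
opening: 0.024
finger_force: 38.0
```

```bash
python3 - <<'E'
from h import *
import cv2
a=imaging.snapshot("scene");b=imaging.snapshot("top");to((.5602,.1873,.151))
g=lambda i,x,y,w,h,k:cv2.resize(i[y:y+h,x:x+w,::-1],None,fx=k,fy=k,interpolation=2)
cv2.imwrite("pics/s6.png",g(a,280,120,60,60,10))
s=r.read_state();k=lambda P:print((proj("scene",P)-[280,120]+.5)*10-.5)
k(s["position"]+np.array([[0,0,-.102],[0,0,-.027],[0,0,-.021]])); k([.5602,.1873,.114]); k([.5602,.1873,.089])
E
```

```text
t 16.38 pos [0.5601 0.1875 0.151 ] q [-0.78  0.49  0.53  1.79 -0.3   0.94 -0.49] yaw_y -0.3661 open 0.0241 F [-0.7 -0.6 -1.7]
d [-0.0001  0.0002  0.    ] turn None
[[277.62560624 509.79764744]
 [290.14527606 324.29114477]
 [291.18920279 308.82306945]]
[[288.38286987 350.42494845]]
[[284.14645934 413.19645401]]
```

View pics/s6.png

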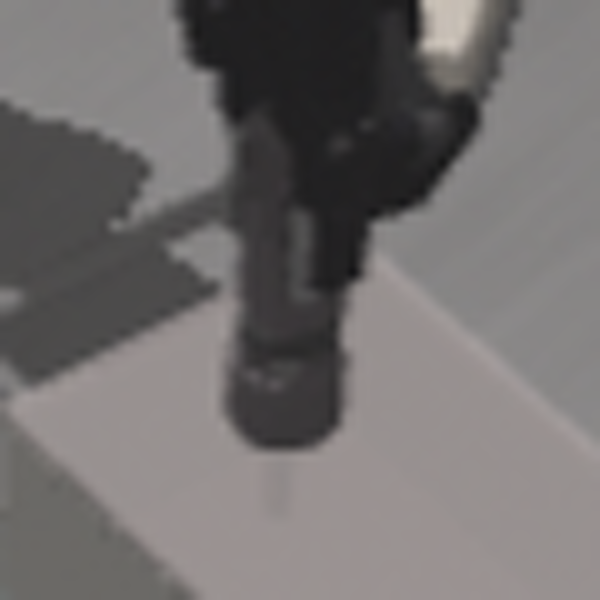

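The rod tip shows through the clear lid at (278,517), as predicted. The shoulder (centre x about 291) is centred over the collar (about 287), and there is no contact force. Handing in.

```bash
python3 -c "
from rig import r, imaging, job
print(job.hand_in())"
```

```text
the job is handed in; nothing more can be done
None
```

I handed the job in with the tray at the hinge end, the chamber level again, and the probe held upright and centred, its shoulder about 10 mm above the collar with no sign of contact; no verdict came back.

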